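Lock the stop nut of a microscope stage

ROBOT

A 7-joint arm with a two-finger parallel gripper is mounted at the origin on the work surface. World frame = base frame: x ahead of the robot, y to its left, z up, the work surface at z = 0. Lengths are in m, angles in rad, forces in N, time in s.
With the tool pointing down it reaches from about 0.4 to 0.875 m from the base axis. Payload 19.3 kg.
Tool frame: the origin (TCP) lies midway between the tips of the shut fingers; the grasp point (between the pads) lies 19 mm behind it (grip_point_offset is the distance from the TCP to the grasp point, in m); z points along the fingers, y is the direction in which the jaws open and shut (so a half turn about z gives the same grasp; the last joint's range is limited). The gripper opens to 85 mm and grips with 20 to 120 N. Pads are 22 mm wide; open, the fingers measure 114 mm over their backs; the gripper's body (76 mm by 85 mm) begins 54 mm behind the grasp point. The pads swing forward as they close: fully open they stand 13 mm farther back than shut.
Start: joints at [-1.375, 0.521, -0.036, 1.599, 0.021, 1.021, -0.113], TCP at [0.164, 0.603, 0.231] pointing down, gripper open.
Joint ranges: [-2.91, 2.91], [-0.3, 2.13], [-1.5, 1.42], [0.17, 2.43], [-1.26, 4.41], [0.16, 1.93], [-2.52, 2.52]. Speed limits (rad/s): [1.89, 1.89, 2.39, 2.39, 3.01, 3.01, 3.01].

INTERFACE

Orientations are given as a 3x3 rotation matrix whose columns are the frame's x, y, z axes.
In Python, from workcell import * gives the robot as it stands.
- The arm moves only by the shell command python3 -m crank 'ROWS' [OPENING] [FORCE]. ROWS is JSON, a list of rows, each a list of 2 entries, a list of its own where there are three numbers: the shift along the world's x, y, z in m, then the turn about the world's z in degrees. A call has 1 to 8 rows; each row is the pose to reach, as a shift and turn from the pose commanded when the call began; what a row does not reach only later rows make up. A row lasts 1/10 s, in which the tool goes at most 50 mm and 8.59 degrees, less where a joint would pass 70% of its speed; a pose out of reach is approached as far as the arm can. A call with a gripper value outside its range is refused whole. OPENING is the gripper's target within -1 to 1 (shut at 1, half-way at 0, fully open at -1), set as the call begins (- or left out, the last holds). The fingers move at their own pace and stop on an object; FORCE is the grip in N (left out, the last holds). Time passes only in rows, so rows that repeat a pose let the fingers close. It gives the time, the measured TCP pose, the force and the opening at its end, in the units of the state.
- get_state(): the state, without advancing time (a new reading comes with each control period).
- snapshot(name): name is "scene" or "top" or "wrist"; returns (picture, depth): 480x640x3 uint8, blue, green, red; 480x640 float32, m along the optical axis (not along the pixel's ray), 0 where there is no reading.
- camera_info(name): a dict with "fx", "fy", "cx", "cy" (pixels), "position" and "attitude" of the camera in the world. Camera axes: x right, y up, looking along -z (the intrinsics and any distortion apply to the point x, -y, -z); pixel columns grow to the right and rows downward; lengths in m; the calibration is good to about 2 mm. The wrist camera is an equidistant fisheye: a pixel r from the principal point sees the ray r / f radians off the axis. A picture is of the moment at which its call begins: read the wrist's pose just before it. camera_info takes no time and is no camera call; for the wrist camera it gives the pose at the moment of the call.
- close_job(): hands the job in, once; it reports no verdict.
Trained networks look in the newest picture that a camera, given by its name, has taken for a name from the list of things; names that differ only in an ending like _2 or _b are one class to them, and where a whole thing is asked for, a point or a joint stands for the part that bears it (a point fixed in the world has none). Each returns a list of dicts, best first, with "confidence" (0 to 1); they miss things now and then, are a little off and sometimes report something else, mostly with a low value. They report only what shows in the picture. A call takes as long as a camera call. They do not tell look-alikes from the thing itself.
- look_for(camera, target): "bbox" ([left, top, width, height] as shares, 0 to 1, of the picture: columns of its width, rows of its height, round what is visible of it).
- trace(camera, target): "pixels" (480x640 bool, what is visible of it) and "bbox" ([left, top, width, height] as shares, 0 to 1, of the picture: columns of its width, rows of its height, round what is visible of it).
The state is a dict: "time": time; "qpos": joint angles; "qd": joint speeds; "joint_torque": joint torques, N m; "position": TCP position; "tcp_rot": TCP orientation; "ft_force": force on the tool from outside, world axes, zero at the start; "moment": the same for the moment, N m; "grip_width": finger opening in m.
Only numpy, scipy, OpenCV 4.12 (cv2) and the standard library are available. Lean on these libraries where they do the work, as an engineer would, in place of code of your own. Each camera call takes 0.05 s, during which the arm holds its last target.

TASK

Lock the stop on the microscope stage: fit the open-ended holding spanner flat on the stage and fully home round the wide lower nut, with its shank beside the steel post so that the post takes the load, and let go of it. Then turn the jam nut above it clockwise with the fingers until it comes up firmly tight against the lower nut (about 0.7 N m), without forcing it (1.2 N m is too much). The lower nut must keep its setting (the little it turns while the slack is taken up is fine, 25 degrees is too much), the spanner stays on it, and the other things stay where they are.

Things in the scene. Friction and masses are not known exactly. Their poses are not given: they have to be found in the camera images.
- lower_nut_center (a point): Centre of the lower (stop) nut, a steel hexagon 34 mm across flats, 39 across corners, 12 high, on the black stage plate (plate top 6 mm below this point, 20 mm above the bench). z up, x through a corner, two flats face +y and -y. A fitted spanner's shank is to point along its -x. The nut turns on the fixed spindle with light friction (0.06 N m).
- lower_nut_corner (a point): Mark on the top edge of the lower nut, on its -x corner, 19.6 mm from the axis and 6 mm above the nut's centre. Shows how far the nut has turned.
- jam_nut_center (a point): Centre of the jam nut's hexagon, steel, 28 mm across flats, 32 across corners, 24 high; 28 mm above the lower nut's centre, same axis. Under the hexagon a round collar 22 mm wide, 10 high rests on the lower nut; the spindle (14 wide) ends 12 mm above the hexagon. x through a corner, two flats face +y and -y, z up.
- jam_nut_corner (a point): Mark on the top edge of the jam nut's hexagon on its -x corner, 16.2 mm from the axis, 12 mm above the hexagon's centre.
- jam_nut: The jam nut; origin under its collar. Clockwise from above tightens. It turns at about 0.12 N m, dragging the lower nut along unless that is held, and comes up tight after 0.4 to 1.1 rad of turn relative to the lower nut, different each time and only to be felt: then the torque climbs steeply. It stays where it is left; its height does not change.
- post_top (a point): Top centre of the fixed steel post, 12 mm wide, 18 high, on the stage plate: 135 mm along from the spindle on the shank's side and 25 mm aside, clockwise. A fitted shank starts 4 to 18 mm from the post; turned clockwise it bears on it. The plate reaches 165 mm from the spindle on the post's side, 85 mm the other ways.
- post: The steel post; origin at its foot. At 0.7 N m on the jam nut the spanner loads it with about 5 N; 9 N is too much.
- spanner_jaw (a point): Centre of the jaw of the loose aluminium spanner (130 to 210 g, 8 mm thick), 4 mm above its underside. z up, mouth to +x, shank (18 mm wide) to -x, ending 153 mm from here. Jaw 36 mm wide inside, 58 outside, throat 21 mm behind this point, flared tips 17 mm ahead. It has 1 mm of play each side on the lower nut and also passes over the jam nut.
- spanner_grip (a point): Centre of the spanner's upright black grip, 30 mm long (x), 14 thick (y), 40 high, on the shank 80 mm behind the jaw's centre; this point is 28 mm above the spanner's underside. Grip it across its thickness from above. Axes as the jaw's.
- spanner: The holding spanner; origin under the jaw's centre, axes as the jaw's. Starts flat on the bench left or right of the stage.
- slide_case: Bystander: wooden slide case 110 x 85 x 30 mm, origin under its centre, on the side of the stage where the spanner is not.
- objective: Bystander: brass and steel microscope objective standing upright, 32 mm wide, 45 mm high, origin under its centre.
- grease: Bystander: small white jar, 44 mm wide, 40 mm high, origin under its centre.
Not all that is in view belongs to the job. Of the things that look like the spanner, the middle-sized one is meant.

How it is judged:
On the way, in this order (a step that is already met when the one before it is completed fails the run):
1. the spanner is flat and fully home on the lower nut and has been let go (horizontal distance between spanner_jaw and lower_nut_center below 0.006 m and z of spanner_jaw in the frame of lower_nut_center below 0.003 m and angle between spanner_jaw's own z axis and vertical below 0.1 rad and contact force between the fingers and spanner below 0.1 N), for 0.2 s.
2. the jam nut, turned by the fingers, is tight against the held lower nut: the free spanner bears on the post with over 2.5 N (contact force between spanner and post above 2.5 N and contact force between the fingers and jam_nut above 1 N and contact force between the fingers and spanner below 0.1 N and distance of jam_nut_corner from where it was at the start of the episode above 0.005 m), for 0.2 s.
At the end, for the whole second after the job is handed in: The spanner lies flat at rest round the lower nut (jaw centre within 6 mm of the nut's axis, tilt under 0.1 rad), the lower nut's corner is within 9 mm of its start (about 25 degrees), and the jam nut's corner is over 5 mm from its start (horizontal distance between spanner_jaw and lower_nut_center below 0.006 m and z of spanner_jaw in the frame of lower_nut_center below 0.003 m and angle between spanner_jaw's own z axis and vertical below 0.1 rad and distance of lower_nut_corner from where it was at the start of the episode below 0.009 m and distance of jam_nut_corner from where it was at the start of the episode above 0.005 m and linear speed of spanner below 0.01 m/s); the robot touches nothing.
It fails at once if the jam nut is forced: the post is loaded with over 9 N (contact force between spanner and post above 9 N).
It fails at once if the lower nut has lost its setting (corner moved over 9 mm, about 25 degrees) (distance of lower_nut_corner from where it was at the start of the episode above 0.009 m).
It fails at once if a bystander is shifted by over 20 mm (distance of any of slide_case, objective, grease from where it was at the start of the episode above 0.02 m).
It fails at once if the objective or the jar is tipped (angle between any of objective, grease's own z axis and vertical above 0.5 rad).
It also fails if it takes over 58 s, if anything falls off the work surface, if the arm or the gripper's body presses on something with over 40 N, if the wrist force passes 120 N, or if a joint passes its speed limit or range.

## Working session

There is one attempt and no reset: what is moved stays moved. The work goes in short steps, Python scripts to look and compute and a shell command to move; the robot and the scene stay as the last step left them, time stands still between calls to the robot, and variables do not carry over. Pictures are saved under pics/ and viewed, and the job is handed in when it is done.

```bash
mkdir -p pics; ls; cat > h.py <<'E'
import numpy as np, cv2, json
from workcell import *
def snap(n,f):
    ci=camera_info(n); p,d=snapshot(n); cv2.imwrite(f'pics/{f}.png',p); np.savez(f'pics/{f}.npz',p=p,d=d,pos=ci['position'],R=ci['attitude'],k=[ci['fx'],ci['fy'],ci['cx'],ci['cy']]); return p,d,ci
def load(f):
    z=np.load(f'pics/{f}.npz'); k=z['k']; return z['p'],z['d'],dict(fx=k[0],fy=k[1],cx=k[2],cy=k[3],position=z['pos'],attitude=z['R'])
def ray(ci,u,v,fish=False):
    x=(np.asarray(u,float)-ci['cx'])/ci['fx'];y=(np.asarray(v,float)-ci['cy'])/ci['fy']
    if fish:
        r=np.hypot(x,y); s=np.where(r>1e-9,np.tan(r)/np.maximum(r,1e-9),1); x=x*s;y=y*s
    return np.stack([x,-y,-np.ones_like(x)],-1)@np.array(ci['attitude']).T
def world(ci,u,v,d,fish=False):
    return np.array(ci['position'])+ray(ci,u,v,fish)*np.asarray(d)[...,None]
def atz(ci,u,v,z,fish=False):
    r=ray(ci,u,v,fish); P=np.array(ci['position']); return P+r*((z-P[2])/r[...,2])[...,None]
def proj(ci,X,fish=False):
    c=(np.asarray(X)-np.array(ci['position']))@np.array(ci['attitude']); x=c[...,0]/-c[...,2];y=-c[...,1]/-c[...,2]
    if fish:
        r=np.hypot(x,y); s=np.where(r>1e-9,np.arctan(r)/np.maximum(r,1e-9),1);x=x*s;y=y*s
    return np.stack([ci['fx']*x+ci['cx'],ci['fy']*y+ci['cy']],-1)
E
python3 - <<'E'
from h import *
np.set_printoptions(precision=4,suppress=True)
s=get_state(); print(s)
for n in ['top','scene','wrist']:
    p,d,ci=snap(n,n+'0'); print(n,{k:(np.round(v,4).tolist() if not isinstance(v,str) else v) for k,v in ci.items()})
E
```

```text
pics
{'time': 0.0, 'qpos': array([-1.3752,  0.522 , -0.0363,  1.6   ,  0.0212,  1.0211, -0.1128]), 'qd': array([ 0.0007, -0.0006,  0.    ,  0.0001, -0.0004,  0.0008, -0.0006]), 'joint_torque': array([  0.0006, -92.7102,   1.9802, -36.9935,   0.0179,   0.0082,
         0.    ]), 'position': array([0.1641, 0.6027, 0.2307]), 'tcp_rot': array([[-0.9649,  0.2627, -0.0002],
       [ 0.2627,  0.9649, -0.0011],
       [-0.0001, -0.0011, -1.    ]]), 'ft_force': array([ 0.0076, -0.5902,  0.3146]), 'moment': array([-0.0796,  0.02  ,  0.0239]), 'grip_width': 0.08511964914545417}
top {'fx': 600.6917, 'fy': 600.6917, 'cx': 314.4479, 'cy': 243.8391, 'position': [0.342, 0.0555, 1.2214], 'attitude': [[0.0067, 0.9989, -0.0465], [-0.9997, 0.0078, 0.0228], [0.0232, 0.0464, 0.9987]]}
scene {'fx': 456.1873, 'fy': 456.1873, 'cx': 317.5554, 'cy': 242.3963, 'position': [1.2449, 0.4477, 0.6514], 'attitude': [[-0.4092, -0.4723, 0.7807], [0.9124, -0.2074, 0.3528], [-0.0048, 0.8567, 0.5158]]}
wrist {'fx': 371.6483, 'fy': 371.6483, 'cx': 319.7434, 'cy': 241.0807, 'position': [0.0914, 0.6226, 0.3736], 'attitude': [[0.2621, -0.9229, -0.2822], [0.965, 0.2504, 0.0775], [-0.0009, -0.2927, 0.9562]]}
```

View pics/top0.png

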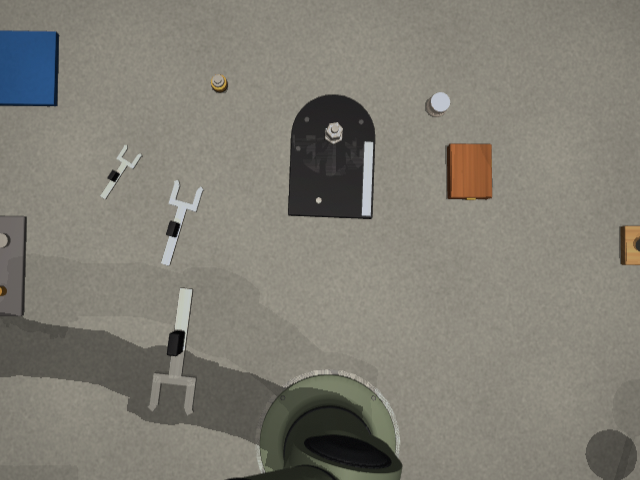

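View pics/scene0.png

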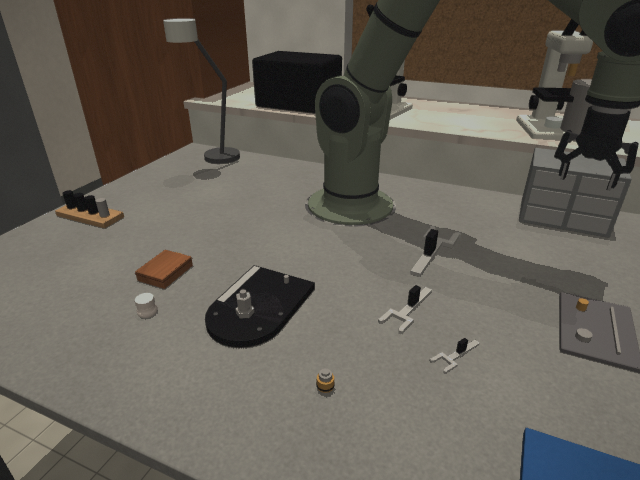

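```bash
python3 - <<'E'
from h import *
for n in ['spanner','spanner_grip','lower_nut_center','jam_nut','post','slide_case','objective','grease']:
    for c in ['top']:
        for r in trace(c,n)[:4]:
            b=np.array(r['bbox'])*[640,480,640,480]; print(n,c,round(r['confidence'],2),b.round().astype(int),r['pixels'].sum())
print(get_state()['time'])
E
```

```text
spanner top 0.63 [147 289  50 126] 2244
spanner top 0.61 [ 99 147  40  54] 514
spanner top 0.58 [164 181  40  83] 1078
spanner_grip top 0.73 [149 286  52 127] 2289
spanner_grip top 0.73 [101 144  42  54] 470
spanner_grip top 0.62 [159 181  44  81] 1050
lower_nut_center top 0.79 [326 122  18  22] 241
jam_nut top 0.68 [329 121  13  18] 129
jam_nut top 0.28 [162 179  41  87] 935
slide_case top 0.82 [448 142  42  61] 2506
objective top 0.78 [214  74  14  18] 241
grease top 0.98 [426  91  23  25] 436
0.55
```

The three look-alikes in the top view are small at (120,172), middle at (182,222) and large at (175,350). The middle one should be about 85 px long for 170 mm, so it fits. I'll measure it and check with crops.

```bash
python3 - <<'E'
from h import *
np.set_printoptions(precision=4,suppress=True)
p,d,ci=load('top0')
a=cv2.resize(p[170:275,140:245],None,fx=5,fy=5,interpolation=cv2.INTER_CUBIC)
b=cv2.resize(p[90:225,280:385],None,fx=5*105/135,fy=5*105/135,interpolation=cv2.INTER_CUBIC)
b=cv2.resize(b,(int(b.shape[1]*525/b.shape[0]),525)) 
a=a[:, :390]
cv2.imwrite('pics/crop1.png',np.hstack([a,b]))
print(b.shape)
for n,u,v,z in [('mid tip l',177,181,.008),('mid tip r',202,187,.008),('mid end',166,264,.008),('grip',173,229,.048),('nut',334,132,.066),('post',319,200,.038),('small end',103,197,.008),('small tips',131,149,.008),('large end',186,289,.01),('large tips',172,412,.01)]:
    print(n,atz(ci,u,v,z), world(ci,u,v,d[v,u]))
E
```

```text
(525, 408, 3)
mid tip l [0.5235 0.3066 0.008 ] [0.524  0.3071 0.0052]
mid tip r [0.5118 0.256  0.008 ] [ 0.5135  0.2579 -0.0035]
mid end [0.3557 0.3256 0.008 ] [0.3557 0.3257 0.0078]
grip [0.4234 0.3044 0.048 ] [0.4233 0.304  0.0498]
nut [ 0.6138 -0.0075  0.066 ] [ 0.6115 -0.007   0.0758]
post [0.4841 0.02   0.038 ] [0.4838 0.0201 0.0404]
small end [0.4896 0.4542 0.008 ] [0.4901 0.4555 0.0041]
small tips [0.5877 0.4003 0.008 ] [ 0.5896  0.4029 -0.0012]
large end [0.3059 0.2844 0.01  ] [0.3059 0.2844 0.0101]
large tips [0.0625 0.308  0.01  ] [0.0606 0.3098 0.0018]
```

View pics/crop1.png

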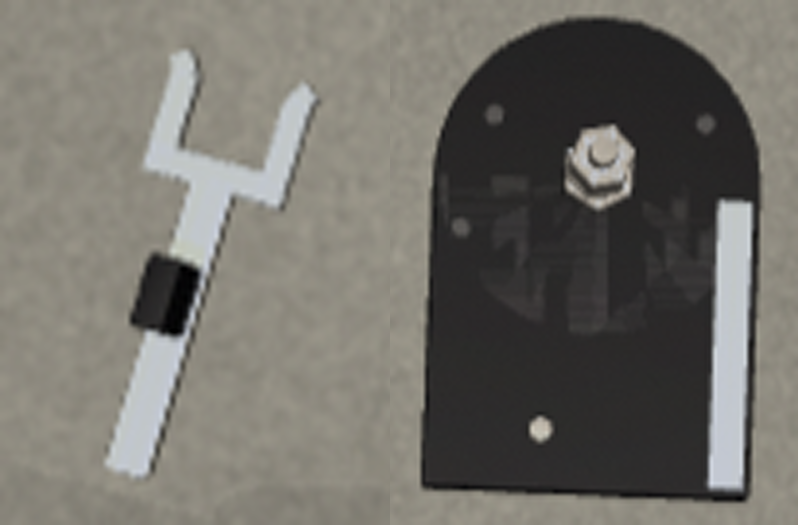

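View pics/wrist0.png

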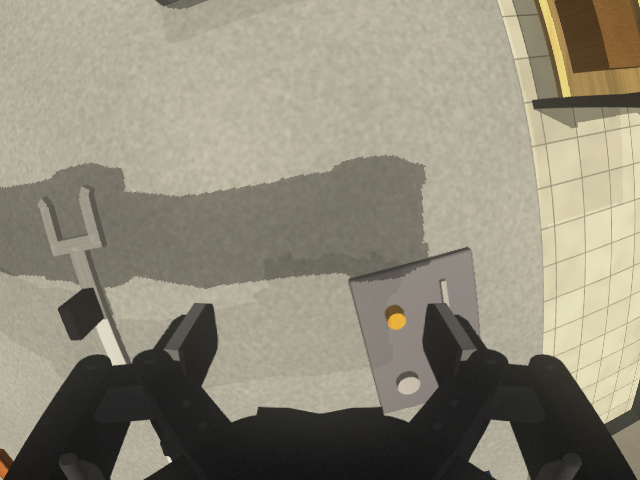

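Measured, the middle spanner is 168 mm long (170 expected), lies at yaw about −15°, and its grip is at about (0.423, 0.304). The small one is about 110 mm and the large one about 245 mm, so the middle one fits. The tool's yaw already suits it. I'll move over it and take a close wrist look.

```bash
python3 -m crank '[[[0.03,-0.04,0],0],[[0.06,-0.075,0],0],[[0.09,-0.11,0],0],[[0.12,-0.15,0],0],[[0.15,-0.185,0],0],[[0.18,-0.22,0],0],[[0.205,-0.26,0],0],[[0.23,-0.298,0],0]]'
python3 - <<'E'
from h import *
p,d,ci=snap('wrist','w1')
for n in ['spanner','spanner_grip']:
  for r in trace('wrist',n)[:3]:
    b=np.array(r['bbox'])*[640,480,640,480]; print(n,round(r['confidence'],2),b.round().astype(int),r['pixels'].sum())
print(get_state()['position'])
E
```

```text
time: 1.35
position: [0.3951, 0.3033, 0.2315]
tcp_rot: [[-0.965, 0.263, 0.0], [0.263, 0.965, 0.0], [-0.0, 0.0, -1.0]]
ft_force: [0.8, 1.2, -0.3]
grip_width: 0.0855
spanner 0.86 [239   0  53 130] 3654
spanner 0.81 [307 158  53 158] 3590
spanner 0.58 [448 247  31  64] 876
spanner_grip 0.85 [446 249  34  68] 916
spanner_grip 0.84 [239   3  52 124] 3595
spanner_grip 0.72 [ 57 303 114 152] 5453
[0.39578551 0.30270555 0.2315822 ]
```

View pics/w1.png

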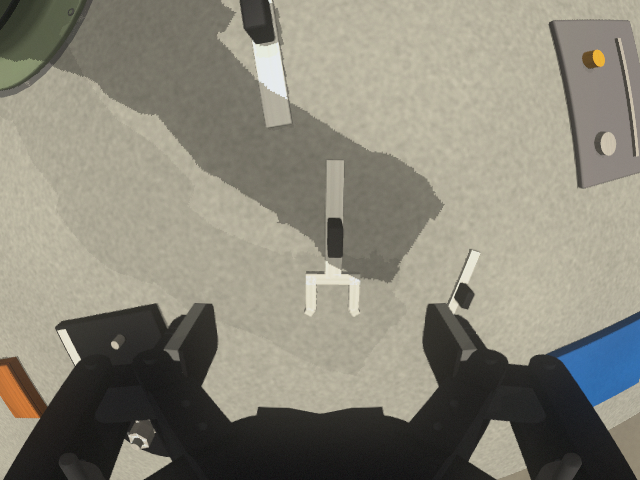

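The wrist view shows the middle spanner upright at (335,238). Its jaw points down the picture at (332,290), the shank end is at (335,160), and the large and small ones are at (262,60) and (465,290). I'll measure it here.

```bash
python3 - <<'E'
from h import *
np.set_printoptions(precision=4,suppress=True)
p,d,ci=load('w1')
cv2.imwrite('pics/crop2.png',cv2.resize(p[150:325,280:390],None,fx=3.4,fy=3.4,interpolation=cv2.INTER_CUBIC))
W=world(ci,*np.meshgrid(np.arange(640),np.arange(480)),d,True)
W2=W[150:325,280:390]
print('bench z',W[350:400,300:350,2].mean())
m=(W2[...,2]>0.040)&(W2[...,2]<0.056); g=W2[m]; print('griptop',m.sum(),g.mean(0),g.min(0),g.max(0))
r=cv2.minAreaRect((g[:,:2]*1000).astype(np.float32)); print(r)
m=(W2[...,2]>0.004)&(W2[...,2]<0.012)&(p[150:325,280:390].mean(-1)>90);g=W2[m]
r=cv2.minAreaRect((g[:,:2]*1000).astype(np.float32)); print(m.sum(),g[:,2].mean(),r)
ys,xs=np.where(m); print(xs.min()+280,xs.max()+280,ys.min()+150,ys.max()+150)
# shank rows 160..210 edges via gray
E
```

```text
bench z 0.0015944320654997508
griptop 489 [0.4224 0.3104 0.0479] [0.4077 0.3004 0.0413] [0.4392 0.3201 0.0503]
((423.1551208496094, 310.2674255371094), (13.126765251159668, 30.357967376708984), 75.24211883544922)
2636 0.008236694170088122 ((436.16912841796875, 306.33514404296875), (61.57863235473633, 170.9012908935547), 74.44575500488281)
304 359 160 316
```

View pics/crop2.png

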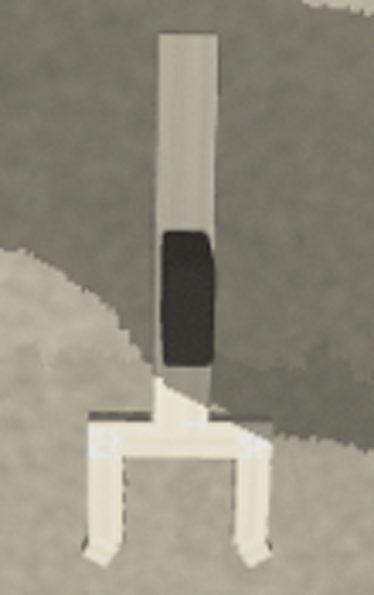

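```bash
python3 -m crank '[[[0.015,-0.04,0],0],[[0.03,-0.08,0],0],[[0.045,-0.12,0],0],[[0.06,-0.16,0],0],[[0.075,-0.20,0],3],[[0.09,-0.24,0],6],[[0.105,-0.28,0],10],[[0.115,-0.31,0],14]]'
python3 -m crank '[[[0,0,-0.03],0],[[0,0,-0.03],0]]'
python3 - <<'E'
from h import *
p,d,ci=snap('wrist','w2')
for n in ['lower_nut_center','jam_nut','post']:
  for r in trace('wrist',n)[:3]:
    b=np.array(r['bbox'])*[640,480,640,480]; print(n,round(r['confidence'],2),b.round().astype(int),r['pixels'].sum())
E
```

```text
time: 2.3
position: [0.5099, -0.0064, 0.2314]
tcp_rot: [[-1.0, 0.019, 0.0], [0.019, 1.0, -0.0], [-0.0, -0.0, -1.0]]
ft_force: [-0.4, 0.4, -0.2]
grip_width: 0.0858
time: 2.5
position: [0.5079, -0.0047, 0.1989]
tcp_rot: [[-1.0, 0.022, -0.004], [0.022, 1.0, -0.0], [0.004, -0.0, -1.0]]
ft_force: [0.2, 1.0, 0.2]
grip_width: 0.0855
lower_nut_center 0.95 [303 308  36  55] 1404
jam_nut 0.61 [302 320  34  41] 921
post 0.44 [347 183  11  18] 157
```

View pics/w2.png

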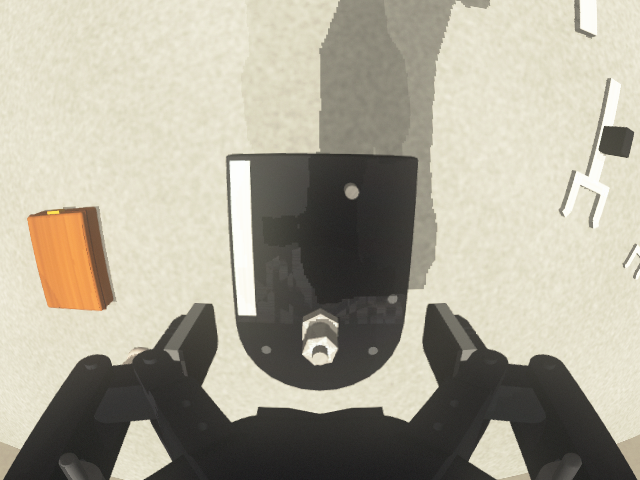

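The wrist view shows the nuts at (320,340), the post at (351,190) and the plate centred in the view. I'll zoom in and fit the nut pose.

```bash
python3 - <<'E'
from h import *
np.set_printoptions(precision=4,suppress=True)
p,d,ci=load('w2')
W=world(ci,*np.meshgrid(np.arange(640),np.arange(480)),d,True)
def fitz(z0,z1,box,lab):
    x0,y0,x1,y1=box; w=W[y0:y1,x0:x1]; m=(w[...,2]>z0)&(w[...,2]<z1); g=w[m]; print(lab,m.sum(),g.mean(0),cv2.minAreaRect((g[:,:2]*1000).astype(np.float32)))
fitz(.015,.0225,(225,155,420,385),'plate')
fitz(.034,.043,(340,175,365,205),'posttop')
fitz(.074,.082,(300,300,345,370),'spindletop')
fitz(.0635,.069,(300,300,345,370),'jamtop')
fitz(.0295,.034,(300,300,345,370),'lowtop')
cv2.imwrite('pics/crop3.png',cv2.resize(p[300:375,280:360],None,fx=8,fy=8,interpolation=cv2.INTER_CUBIC))
E
```

```text
plate 36914 [ 0.5506 -0.005   0.0203] ((572.5499877929688, -5.827445983886719), (170.6947479248047, 241.7420654296875), 88.12787628173828)
posttop 163 [0.4823 0.022  0.0381] ((482.2646179199219, 22.215349197387695), (11.0226411819458, 11.40701675415039), 69.71150970458984)
spindletop 204 [ 0.6158 -0.0069  0.0779] ((616.8024291992188, -6.898146629333496), (13.865018844604492, 13.511565208435059), 55.71710205078125)
jamtop 530 [ 0.6134 -0.0072  0.0664] ((617.2705078125, -7.044023513793945), (28.84663200378418, 31.35954475402832), 10.261320114135742)
lowtop 362 [ 0.6074 -0.0076  0.0321] ((610.2431640625, -7.781965255737305), (24.227848052978516, 37.3882942199707), 9.351753234863281)
```

View pics/crop3.png

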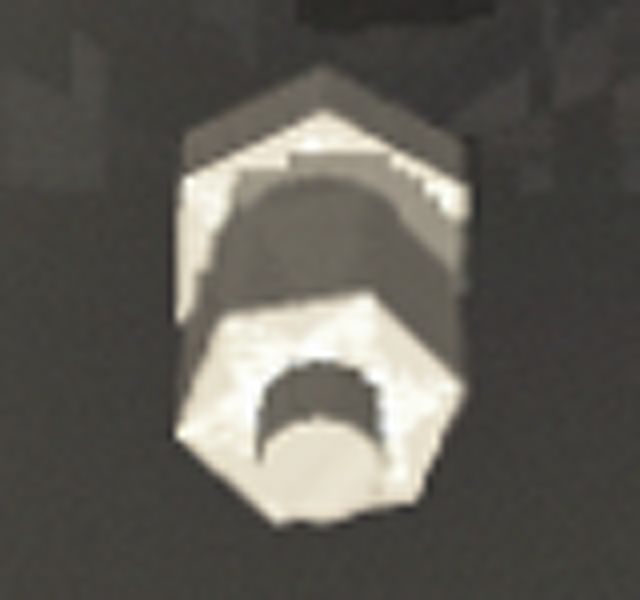

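```bash
python3 - <<'E'
from h import *
from scipy.optimize import least_squares
np.set_printoptions(precision=4,suppress=True)
p,d,ci=load('w2')
px=lambda L: (np.array(L)+.5)/8-.5+[280,300]
jam=px([(222,315),(370,292),(465,388),(418,502),(278,524),(178,432)])
print(atz(ci,jam[:,0],jam[:,1],.066,True))
X=atz(ci,jam[:,0],jam[:,1],.066,True)[:,:2]; c=X.mean(0); print('c',c,np.linalg.norm(X-c,axis=1)); a=np.degrees(np.arctan2(*(X-c).T[::-1])); print(a, a%60)
low=px([(322,112),(185,180),(468,210),(180,320)])
Y=atz(ci,low[:,0],low[:,1],.032,True)[:,:2]; print(Y)
# lower nut angles about fitted centre
def res(q):
    an=np.radians(q[2]+np.array([180,240,120,300])); return (np.stack([q[0]+.01963*np.cos(an),q[1]+.01963*np.sin(an)],1)-Y).ravel()*1000
# image up=-x, left=-y ; left corner is -x,-y =240
r=least_squares(res,[c[0],c[1],0]); print('low',r.x,r.fun)
cc=[.6168,-.007]
a=np.degrees(np.arctan2(*(Y-cc).T[::-1])); print(a,a%60,np.linalg.norm(Y-cc,axis=1))
# plate edges, post
P=[.4823,.0222]; v=np.array(P)-cc; print('post rel',np.linalg.norm(v),np.degrees(np.arctan2(v[1],v[0]))+10.49-180)
E
```

```text
[[ 0.6045 -0.0174  0.066 ]
 [ 0.6019 -0.0013  0.066 ]
 [ 0.6147  0.0089  0.066 ]
 [ 0.6301  0.0037  0.066 ]
 [ 0.6328 -0.0121  0.066 ]
 [ 0.6199 -0.0228  0.066 ]]
c [ 0.6173 -0.0068] [0.0166 0.0164 0.016  0.0165 0.0164 0.0162]
[-140.5237  160.358    99.5087   39.4679  -18.7709  -80.7262] [39.4763 40.358  39.5087 39.4679 41.2291 39.2738]
[[ 0.5977 -0.0064]
 [ 0.6066 -0.0229]
 [ 0.6114  0.0107]
 [ 0.6263 -0.0243]]
low [ 0.6182 -0.0072 -5.6503] [ 1.0453  1.1384  0.2165 -0.2903 -1.291  -0.0454  0.0292 -0.8027]
[ 178.1964 -122.7905  106.8067  -61.1659] [58.1964 57.2095 46.8067 58.8341] [0.0191 0.0189 0.0185 0.0197]
post rel 0.1376331718736439 -1.7588557775188463
```

Results so far:
- The nut axis is at (0.617, −0.007), and the lower nut, stage and post all give a yaw of about −1.8°.
- The jam hexagon has the right radius (16.4 mm) with its corners at 39.9° mod 60.
- The post is 137.6 mm from the spindle (137.3 expected).

Next I'll go to the grip.

```bash
python3 -m crank '[[[-0.012,0.045,0],-2],[[-0.024,0.09,0],-4],[[-0.036,0.135,0],-6],[[-0.048,0.18,0],-8],[[-0.06,0.22,0],-10],[[-0.072,0.26,-0.02],-12],[[-0.082,0.295,-0.05],-14],[[-0.086,0.315,-0.08],-14]]'
python3 -m crank '[[[0,0,-0.03],0],[[0,0,-0.05],0],[[0,0,-0.05],0]]'
python3 - <<'E'
from h import *
snap('wrist','w3')
E
```

```text
time: 3.5
position: [0.4218, 0.3144, 0.1217]
tcp_rot: [[-0.966, 0.26, 0.001], [0.26, 0.966, 0.003], [-0.001, 0.003, -1.0]]
ft_force: [0.7, 0.1, 0.2]
grip_width: 0.0856
time: 3.8
position: [0.422, 0.3103, 0.07]
tcp_rot: [[-0.965, 0.261, -0.002], [0.261, 0.965, -0.002], [0.002, -0.002, -1.0]]
ft_force: [-0.2, 0.2, 0.7]
grip_width: 0.0853
```

View pics/w3.png

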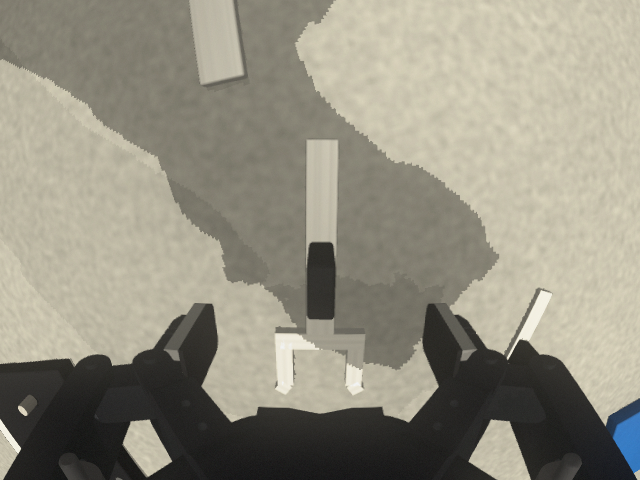

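The grip at (320,280) is centred between the fingers and the spanner is aligned. I'll descend and grip.

```bash
python3 -m crank '[[[0.001,0,-0.03],0],[[0.001,0,-0.056],0],[[0.001,0,-0.056],0],[[0.001,0,-0.056],0]]'
python3 -m crank '[[[0,0,0],0],[[0,0,0],0],[[0,0,0],0],[[0,0,0],0],[[0,0,0],0],[[0,0,0],0],[[0,0,0],0],[[0,0,0],0]]' 1 50
python3 - <<'E'
from h import *
snap('wrist','w4')
E
```

```text
time: 4.25
position: [0.4247, 0.3105, 0.0169]
tcp_rot: [[-0.965, 0.263, 0.001], [0.263, 0.965, 0.001], [-0.001, 0.001, -1.0]]
ft_force: [0.3, 0.8, 0.1]
grip_width: 0.0851
time: 5.05
position: [0.4243, 0.3102, 0.0156]
tcp_rot: [[-0.965, 0.263, 0.0], [0.263, 0.965, 0.0], [-0.0, 0.0, -1.0]]
ft_force: [-1.3, -0.5, 9.0]
grip_width: 0.0135
```

View pics/w4.png

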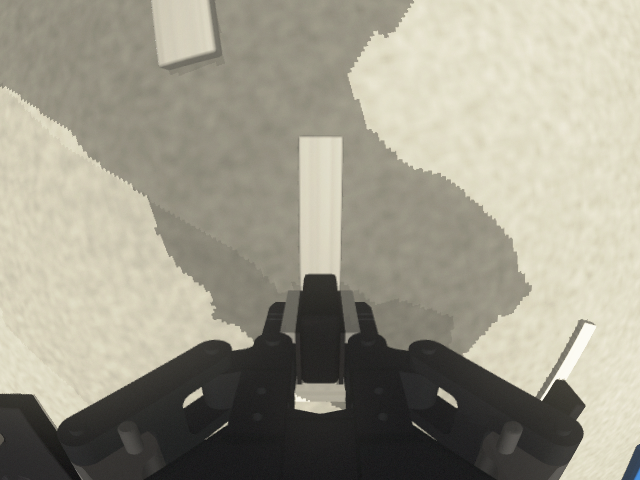

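```bash
python3 - <<'E'
from h import *
np.set_printoptions(precision=4,suppress=True)
p,d,ci=load('w4'); s=get_state()
L=atz(ci,np.array([299.5,342.5]),np.array([137,137]),.008,True); print(L)
E1=L.mean(0); print(E1, 'width',np.linalg.norm(L[0]-L[1]))
t=np.array(s['tcp_rot']).T@(E1-s['position']); print('end in tool',t)
Lc=[]
g=p[140:260].mean(-1)
for v in (145,200,260):
    row=cv2.GaussianBlur(p,(3,3),0)[v].mean(-1); gr=np.gradient(row); a=290+np.argmax(np.abs(gr[290:312]));b=330+np.argmax(np.abs(gr[330:352])); q=atz(ci,np.array([a,b]),np.array([v,v]),.008,True); print(a,b,np.linalg.norm(q[0]-q[1]),(q.mean(0)-s['position'])@np.array(s['tcp_rot']))
E
```

```text
[[0.3518 0.3214 0.008 ]
 [0.3563 0.338  0.008 ]]
[0.354  0.3297 0.008 ] width 0.017204653233851303
end in tool [0.0729 0.0004 0.0076]
299 342 0.017248276588441185 [0.0697 0.0002 0.0076]
299 341 0.017288266206032635 [0.0471 0.     0.0076]
300 340 0.01723762479809126 [0.0209 0.     0.0076]
```

The grip is firm at 13.5 mm. The shank end is 73 mm behind the TCP, exactly as given, and the spanner is aligned with the tool. I'll lift, check the weight, and carry it to 30 mm short of the nut.

```bash
python3 -m crank '[[[0,0,0.03],0],[[0,0,0.065],0],[[0.005,-0.02,0.09],0],[[0.015,-0.06,0.09],3],[[0.027,-0.105,0.09],6],[[0.039,-0.15,0.09],9],[[0.051,-0.195,0.09],12],[[0.063,-0.24,0.09],13.4]]'
python3 -m crank '[[[0.012,-0.04,0],0],[[0.02,-0.0735,0],0],[[0.02,-0.0735,0],0],[[0.02,-0.0735,0],0]]'
python3 - <<'E'
from h import *
for c in ['wrist','scene','top']: snap(c,c[0]+'5')
a=cv2.imread('pics/s5.png')[200:360,180:420]; cv2.imwrite('pics/crop5.png',cv2.resize(a,None,fx=3.3,fy=3.3,interpolation=cv2.INTER_CUBIC))
E
```

```text
time: 5.9
position: [0.4872, 0.0681, 0.1053]
tcp_rot: [[-1.0, 0.03, -0.0], [0.03, 1.0, -0.0], [0.0, -0.0, -1.0]]
ft_force: [1.4, 1.0, -1.1]
grip_width: 0.013
time: 6.3
position: [0.507, -0.0039, 0.1052]
tcp_rot: [[-0.999, 0.034, -0.0], [0.034, 0.999, 0.0], [0.0, 0.0, -1.0]]
ft_force: [-0.3, 0.6, -1.8]
grip_width: 0.0127
```

View pics/crop5.png

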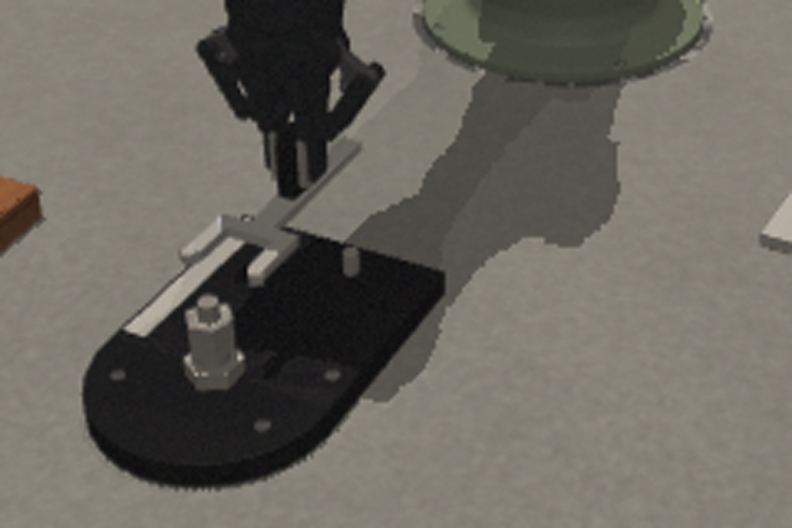

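View pics/w5.png

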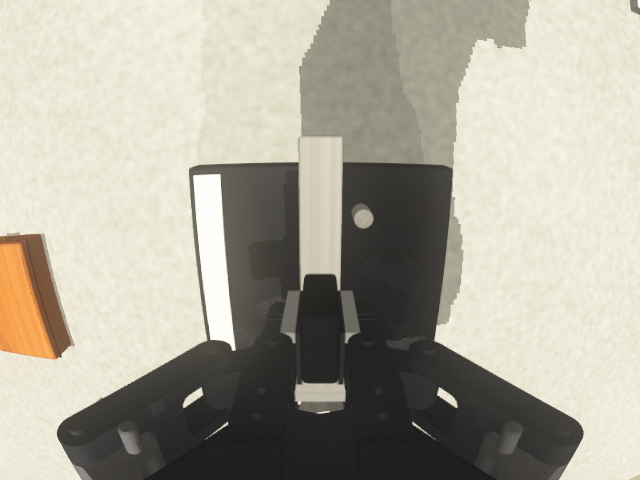

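View pics/t5.png

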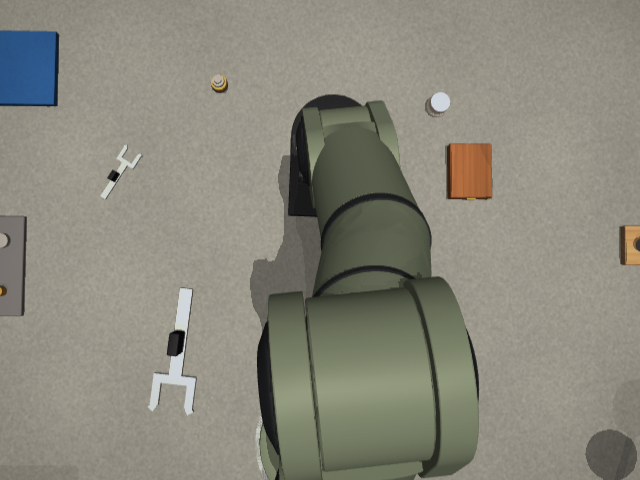

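The spanner is held level behind the nut, and its shank passes beside the post, which is at (363,216) in the wrist view. I'll lower it.

```bash
python3 -m crank '[[[0,0,-0.03],0],[[0,0,-0.05],0],[[0,0,-0.06],0],[[0,0,-0.065],0],[[0,0,-0.065],0]]'
python3 -m crank '[[[0,0,-0.002],0],[[0,0,-0.004],0],[[0,0,-0.005],0],[[0,0,-0.005],0]]'
python3 - <<'E'
from h import *
for c in ['wrist','scene']: snap(c,c[0]+'6')
a=cv2.imread('pics/s6.png')[230:360,190:330]; cv2.imwrite('pics/crop6.png',cv2.resize(a,None,fx=4.6,fy=4.6,interpolation=cv2.INTER_CUBIC))
E
```

```text
time: 6.95
position: [0.5071, -0.0031, 0.0402]
tcp_rot: [[-1.0, 0.031, -0.0], [0.031, 1.0, -0.0], [0.0, -0.0, -1.0]]
ft_force: [0.4, -0.2, -0.7]
grip_width: 0.0133
time: 7.35
position: [0.5074, -0.0034, 0.0356]
tcp_rot: [[-0.999, 0.032, 0.001], [0.032, 0.999, 0.0], [-0.001, 0.0, -1.0]]
ft_force: [-1.1, 0.9, 3.2]
grip_width: 0.0133
```

View pics/crop6.png

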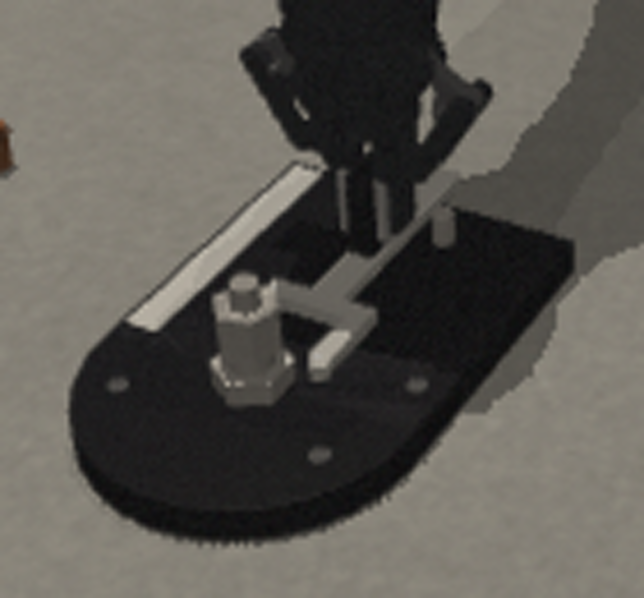

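View pics/w6.png

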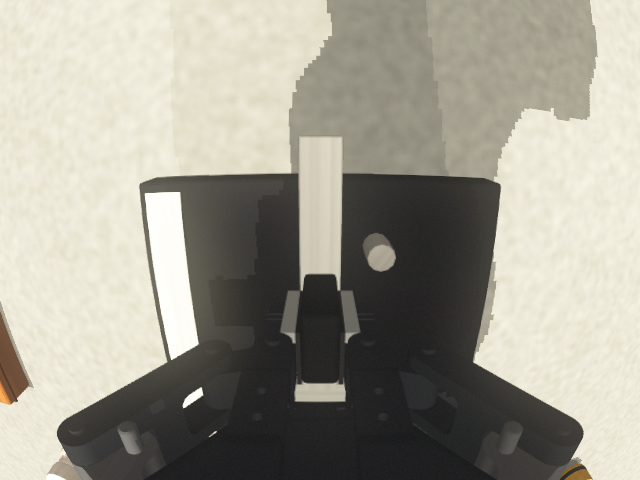

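It's flat on the stage at z 0.0356 as predicted, with light contact. I'll slide it forward in steps, watching the force.

```bash
python3 -m crank '[[[0.004,0,0.0005],0],[[0.009,0,0.0005],0],[[0.012,0,0.0005],0],[[0.012,0,0.0005],0]]'
python3 -m crank '[[[0.003,0,0],0],[[0.006,0,0],0],[[0.006,0,0],0]]'
```

```text
time: 7.85
position: [0.5197, -0.0035, 0.0357]
tcp_rot: [[-0.999, 0.032, 0.0], [0.032, 0.999, -0.0], [-0.0, -0.0, -1.0]]
ft_force: [0.4, -1.1, -1.3]
grip_width: 0.0135
time: 8.15
position: [0.5257, -0.0034, 0.0358]
tcp_rot: [[-0.999, 0.032, 0.001], [0.032, 0.999, 0.0], [-0.001, 0.0, -1.0]]
ft_force: [-0.3, -0.4, -1.2]
grip_width: 0.0134
```

```bash
python3 -m crank '[[[0.003,-0.0004,0],0],[[0.006,-0.0008,0],0],[[0.008,-0.0009,0],0],[[0.008,-0.0009,0],0]]'
python3 -m crank '[[[0.002,0,0],0],[[0.0035,0,0],0],[[0.0035,0,0],0]]'
```

```text
time: 8.55
position: [0.5335, -0.0044, 0.0358]
tcp_rot: [[-0.999, 0.032, 0.0], [0.032, 0.999, -0.0], [-0.0, 0.0, -1.0]]
ft_force: [-0.8, -0.7, -1.8]
grip_width: 0.0135
time: 8.85
position: [0.5369, -0.0043, 0.0358]
tcp_rot: [[-0.999, 0.032, 0.0], [0.032, 0.999, 0.0], [-0.0, 0.0, -1.0]]
ft_force: [-0.3, 0.2, -0.9]
grip_width: 0.0133
```

```bash
python3 -m crank '[[[0.001,0,0],0],[[0.002,0,0],0],[[0.002,0,0],0]]'
python3 -m crank '[[[0.001,0,0],0],[[0.001,0,0],0]]'
python3 -m crank '[[[0.001,0,0],0],[[0.001,0,0],0]]'
```

```text
time: 9.15
position: [0.5388, -0.0043, 0.0358]
tcp_rot: [[-0.999, 0.032, 0.0], [0.032, 0.999, 0.0], [-0.0, 0.0, -1.0]]
ft_force: [-0.7, -0.7, -1.1]
grip_width: 0.0134
time: 9.35
position: [0.5394, -0.0044, 0.0357]
tcp_rot: [[-0.999, 0.032, -0.001], [0.032, 0.999, -0.0], [0.001, -0.0, -1.0]]
ft_force: [-3.9, 0.2, 0.8]
grip_width: 0.0132
time: 9.55
position: [0.5394, -0.0044, 0.0357]
tcp_rot: [[-0.999, 0.032, -0.003], [0.032, 0.999, -0.0], [0.003, -0.0, -1.0]]
ft_force: [-8.9, 0.9, 4.9]
grip_width: 0.0132
```

Contact with the throat came at TCP x = 0.5394, which puts the jaw 1.4 mm past the axis, as expected. I'll relax the push and let go.

```bash
python3 -m crank '[[[-0.0015,0,-0.0005],0],[[-0.002,0,-0.0005],0],[[-0.002,0,-0.0005],0]]'
python3 -m crank '[[[0,0,0],0],[[0,0,0],0],[[0,0,0],0],[[0,0,0],0],[[0,0,0],0],[[0,0,0],0]]' -1
python3 - <<'E'
from h import *
for c in ['wrist','scene']: snap(c,c[0]+'7')
a=cv2.imread('pics/s7.png')[230:360,190:330]; cv2.imwrite('pics/crop7.png',cv2.resize(a,None,fx=4.6,fy=4.6,interpolation=cv2.INTER_CUBIC))
E
```

```text
time: 9.85
position: [0.5392, -0.0044, 0.0357]
tcp_rot: [[-0.999, 0.032, 0.001], [0.032, 0.999, 0.0], [-0.001, 0.0, -1.0]]
ft_force: [0.1, -0.1, 6.5]
grip_width: 0.0134
time: 10.45
position: [0.5387, -0.0044, 0.0353]
tcp_rot: [[-0.999, 0.032, -0.0], [0.032, 0.999, -0.0], [0.0, -0.0, -1.0]]
ft_force: [0.2, -0.5, 0.4]
grip_width: 0.0854
```

View pics/crop7.png

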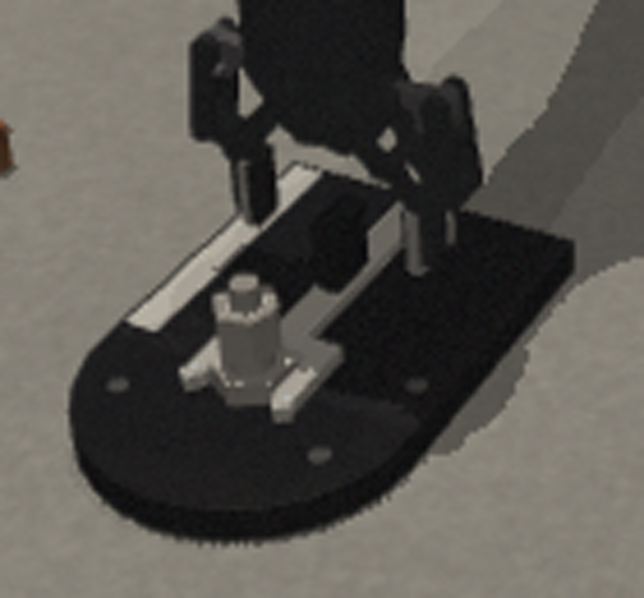

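View pics/w7.png

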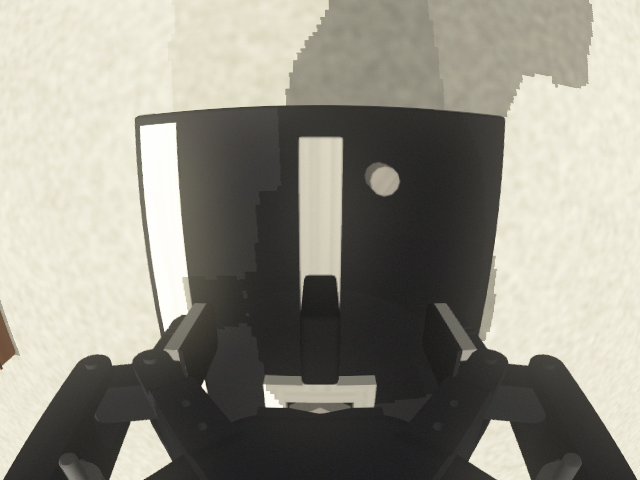

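The spanner sits round the lower nut and is released; the fingers are clear and the shank is beside the post at (385,180). I'll rise and look at the nuts.

```bash
python3 -m crank '[[[0,0,0.03],0],[[0,0,0.07],0],[[-0.005,0,0.11],0],[[-0.02,0,0.14],0],[[-0.03,0,0.165],0],[[-0.03,0,0.165],0],[[-0.03,0,0.165],0]]'
python3 - <<'E'
from h import *
from scipy.optimize import least_squares
np.set_printoptions(precision=4,suppress=True)
p,d,ci=snap('wrist','w8'); print(get_state()['qpos'])
cv2.imwrite('pics/crop8.png',cv2.resize(p[280:385,260:380],None,fx=6.5,fy=5.7,interpolation=cv2.INTER_CUBIC))
W=world(ci,*np.meshgrid(np.arange(640),np.arange(480)),d,True)
def fitz(z0,z1,box,lab):
    x0,y0,x1,y1=box; w=W[y0:y1,x0:x1]; m=(w[...,2]>z0)&(w[...,2]<z1); g=w[m]; print(lab,m.sum(),g.mean(0),cv2.minAreaRect((g[:,:2]*1000).astype(np.float32)))
fitz(.074,.082,(280,290,365,385),'spindletop')
fitz(.0635,.071,(280,290,365,385),'jamtop')
fitz(.0635,.071,(280,200,365,300),'griptop')
E
```

```text
time: 11.25
position: [0.5089, -0.0043, 0.2006]
tcp_rot: [[-0.999, 0.032, 0.001], [0.032, 0.999, 0.0], [-0.001, 0.0, -1.0]]
ft_force: [-0.4, -0.1, -0.4]
grip_width: 0.0851
[-0.1115  0.3784  0.0045  1.9363 -0.0022  0.8271  1.433 ]
spindletop 202 [ 0.6158 -0.0069  0.0779] ((617.0122680664062, -6.932870388031006), (12.90597152709961, 14.110075950622559), 87.1001968383789)
jamtop 544 [ 0.6133 -0.0071  0.0664] ((617.1472778320312, -7.330345153808594), (29.182004928588867, 30.772706985473633), 5.16933536529541)
griptop 606 [ 0.5373 -0.0041  0.068 ] ((537.9790649414062, -3.9780006408691406), (12.9349365234375, 29.704326629638672), 87.90194702148438)
```

View pics/crop8.png

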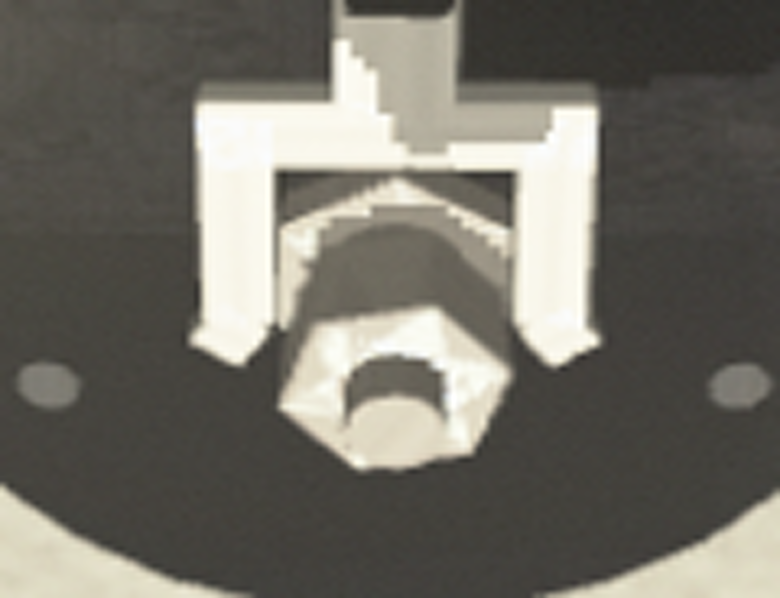

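View pics/w8.png

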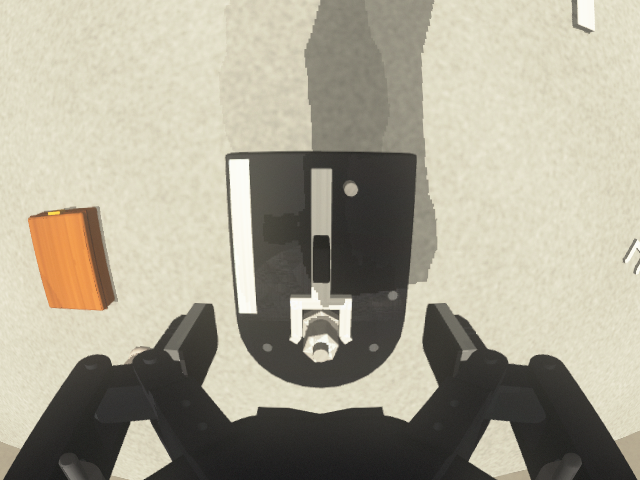

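The jaw is fully home: the lower nut's corner sits just inside the throat at crop (397,180), and the grip is at nut −79 mm. The jam nut is unchanged. I'll move over it with the jaws on flats (tool y at 129.9°).

```bash
python3 -m crank '[[[0.03,-0.001,0],8],[[0.06,-0.002,0],16],[[0.09,-0.0029,0],24],[[0.109,-0.0029,-0.02],32],[[0.109,-0.0029,-0.05],40],[[0.109,-0.0029,-0.08],41.7],[[0.109,-0.0029,-0.08],41.7],[[0.109,-0.0029,-0.08],41.7]]'
python3 - <<'E'
from h import *
for c in ['wrist','scene']: snap(c,c[0]+'9')
s=get_state();print(s['qpos'],s['moment'],s['ft_force'])
E
```

```text
time: 12.1
position: [0.6175, -0.0073, 0.1198]
tcp_rot: [[-0.768, -0.64, -0.002], [-0.64, 0.768, 0.0], [0.001, 0.001, -1.0]]
ft_force: [0.1, -0.0, -0.0]
grip_width: 0.0857
[ 0.01880458  0.64156795 -0.15197939  1.7056478   0.1265053   0.80249407
  2.07416969] [-0.01092432 -0.02254948  0.03857951] [ 0.33636904 -0.04183136  0.06193683]
```

View pics/w9.png

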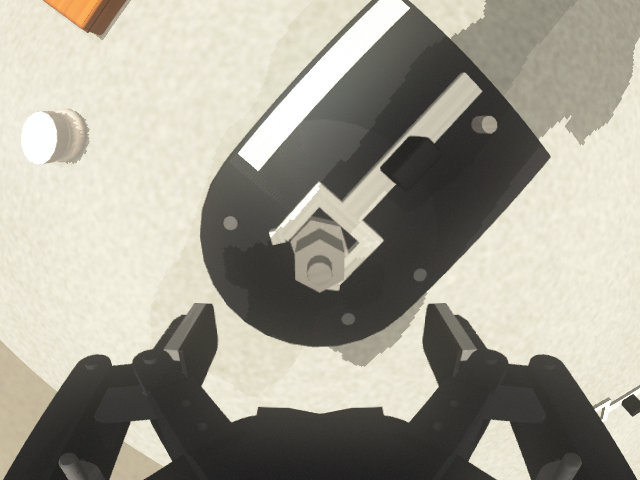

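The jam nut at (320,262) shows vertical flats facing both fingers and is centred. I'll descend and grip.

```bash
python3 -m crank '[[[0,0,-0.03],0],[[0,0,-0.06],0],[[0,0,-0.079],0],[[0,0,-0.079],0],[[0,0,-0.079],0]]'
python3 -m crank '[[[0,0,0],0],[[0,0,0],0],[[0,0,0],0],[[0,0,0],0],[[0,0,0],0],[[0,0,0],0],[[0,0,0],0]]' 1 80
python3 - <<'E'
from h import *
for c in ['wrist','scene']: snap(c,c[0]+'10')
s=get_state();print(s['qpos'],s['moment'],s['ft_force'],s['grip_width'],s['joint_torque'])
a=cv2.imread('pics/s10.png')[200:360,170:350]; cv2.imwrite('pics/crop10.png',cv2.resize(a,None,fx=3.6,fy=3.6,interpolation=cv2.INTER_CUBIC))
E
```

```text
time: 12.7
position: [0.6185, -0.0071, 0.0427]
tcp_rot: [[-0.768, -0.641, 0.001], [-0.641, 0.768, -0.0], [-0.001, -0.001, -1.0]]
ft_force: [0.1, 0.2, 0.8]
grip_width: 0.0856
time: 13.4
position: [0.618, -0.0073, 0.042]
tcp_rot: [[-0.768, -0.641, 0.001], [-0.641, 0.768, -0.0], [-0.0, -0.0, -1.0]]
ft_force: [-3.5, 0.3, 9.7]
grip_width: 0.0265
[ 0.00754984  0.75473647 -0.13583847  1.73908434  0.15265887  0.65736688
  2.05363017] [4.02559506e-04 5.00653930e-01 7.16174427e-03] [-2.83425819 -0.101403    9.3965497 ] 0.026516343571894894 [-1.17584383e-01 -9.77819538e+01 -1.64423422e-01 -2.54220468e+01
  1.03728168e-01 -7.43157640e-01  2.13033543e-02]
```

View pics/crop10.png

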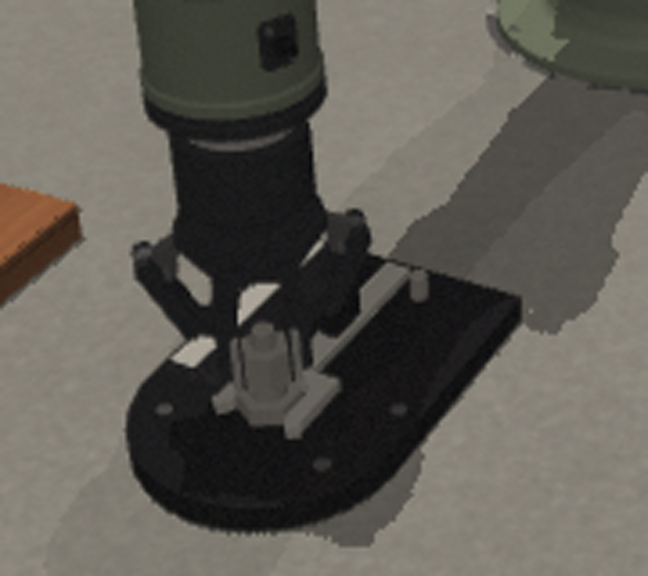

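View pics/w10.png

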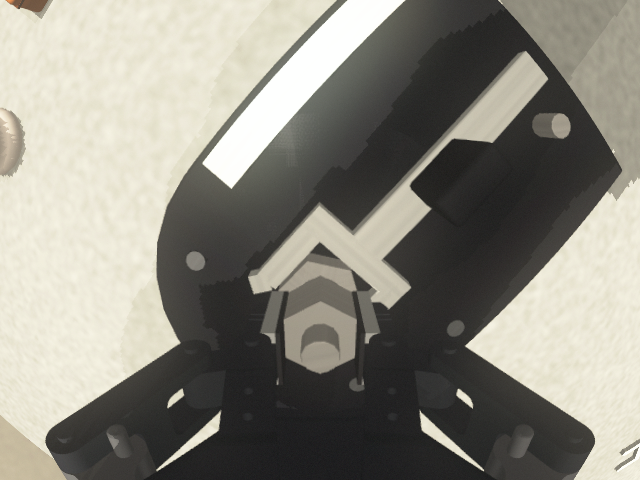

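The jaws are flat on the jam nut (26.5 mm reading), the spanner is undisturbed, and Mz is about 0. I'll turn it clockwise in small calls and read the moment.

```bash
cat > m.py <<'E'
from h import *
s=get_state(); y=s['tcp_rot'][:,1]; print('yaw',round(float(np.degrees(np.arctan2(y[1],y[0]))),2),'Mz',round(float(s['moment'][2]),3),'F',np.round(s['ft_force'],1),'q7',round(float(s['qpos'][6]),3),'tq7',round(float(s['joint_torque'][6]),3))
E
python3 m.py
python3 -m crank '[[[0,0,0],-2],[[0,0,0],-4],[[0,0,0],-6],[[0,0,0],-6]]' | grep -E 'time|width'; python3 m.py
python3 -m crank '[[[0,0,0],-2],[[0,0,0],-4],[[0,0,0],-4]]'| grep -E 'time|width'; python3 m.py
```

```text
yaw 129.86 Mz 0.007 F [-2.8 -0.1  9.4] q7 2.054 tq7 0.021
time: 13.9
grip_width: 0.0264
yaw 123.79 Mz -0.085 F [-2.7 -0.3  9.6] q7 1.973 tq7 -0.668
time: 14.2
grip_width: 0.0268
yaw 119.79 Mz -0.04 F [-2.   0.3 10. ] q7 1.92 tq7 -0.684
```

```bash
python3 - <<'E'
from h import *
p,d,ci=snap('wrist','w11')
E
python3 m.py; python3 -m crank '[[[0,0,0],0],[[0,0,0],0]]'| grep -E 'time|width'; python3 m.py
```

```text
yaw 119.84 Mz -0.033 F [-3.2  1.3  9.5] q7 1.921 tq7 -0.243
time: 14.45
grip_width: 0.0267
yaw 119.86 Mz -0.041 F [-2.5 -0.2  9.3] q7 1.921 tq7 0.038
```

View pics/w11.png

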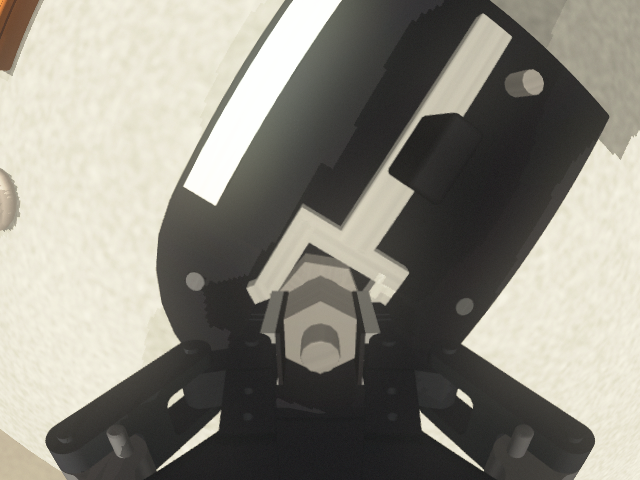

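In the picture nut and fingers have turned together (jam flats still vertical), and the spanner is still clear of the post. The joint-7 torque is only a motion transient, so I'll keep watching Mz.

```bash
for i in 1; do python3 -m crank '[[[0,0,0],-2],[[0,0,0],-4],[[0,0,0],-4]]'| grep -E 'time|width'; done; python3 m.py
python3 -m crank '[[[0,0,0],-2],[[0,0,0],-4],[[0,0,0],-4]]'| grep -E 'time|width'; python3 m.py
python3 -m crank '[[[0,0,0],-2],[[0,0,0],-3],[[0,0,0],-3]]'| grep -E 'time|width'; python3 m.py
```

```text
time: 14.75
grip_width: 0.0267
yaw 115.79 Mz -0.03 F [-2.5 -0.2  8.8] q7 1.868 tq7 -0.682
time: 15.05
grip_width: 0.0264
yaw 111.79 Mz -0.039 F [-2.5  0.1  9.5] q7 1.815 tq7 -0.682
time: 15.35
grip_width: 0.0261
yaw 108.83 Mz -0.043 F [-3.4 -0.1  9.9] q7 1.776 tq7 -0.373
```

```bash
cat > chk.py <<'E'
from h import *
import sys
s=get_state(); y=s['tcp_rot'][:,1]; mz=float(s['moment'][2])
print(round(s['time'],2),'yaw',round(float(np.degrees(np.arctan2(y[1],y[0]))),2),'Mz',round(mz,3),'F',np.round(s['ft_force'],1),'tq7',round(float(s['joint_torque'][6]),3),'w',round(s['grip_width'],4))
sys.exit(0 if abs(mz+.04)<0.15 else 1)
E
python3 -m crank '[[[0,0,0],-1.5],[[0,0,0],-1.5]]'>/dev/null; python3 chk.py && python3 -m crank '[[[0,0,0],-1.5],[[0,0,0],-1.5]]'>/dev/null; python3 chk.py && python3 -m crank '[[[0,0,0],-1.5],[[0,0,0],-1.5]]'>/dev/null; python3 chk.py && python3 -m crank '[[[0,0,0],-1.5],[[0,0,0],-1.5]]'>/dev/null; python3 chk.py
```

```text
15.55 yaw 107.31 Mz -0.046 F [-2.1  0.3  9.6] tq7 -0.458 w 0.0261
15.75 yaw 105.81 Mz -0.02 F [-1.9 -0.2  9.6] tq7 -0.459 w 0.0269
15.95 yaw 104.31 Mz -0.027 F [-2.  -0.3  9.7] tq7 -0.458 w 0.0267
16.15 yaw 102.81 Mz -0.013 F [-2.3 -0.7  8.8] tq7 -0.458 w 0.0266
```

```bash
python3 - <<'E'
from h import *
snap('wrist','w12')
E
python3 -m crank '[[[0,0,0],-1.5],[[0,0,0],-1.5]]'>/dev/null; python3 chk.py && python3 -m crank '[[[0,0,0],-1.5],[[0,0,0],-1.5]]'>/dev/null; python3 chk.py && python3 -m crank '[[[0,0,0],-1.5],[[0,0,0],-1.5]]'>/dev/null; python3 chk.py && python3 -m crank '[[[0,0,0],-1.5],[[0,0,0],-1.5]]'>/dev/null; python3 chk.py
```

```text
16.4 yaw 101.31 Mz -0.045 F [-2.1 -0.6  8.7] tq7 -0.455 w 0.0269
16.6 yaw 99.81 Mz -0.009 F [-2.1 -0.8  9. ] tq7 -0.457 w 0.0266
16.8 yaw 98.31 Mz -0.04 F [-2.7 -0.5  8.2] tq7 -0.457 w 0.0265
17.0 yaw 96.81 Mz -0.003 F [-2.3 -0.4  8.9] tq7 -0.456 w 0.0262
```

View pics/w12.png

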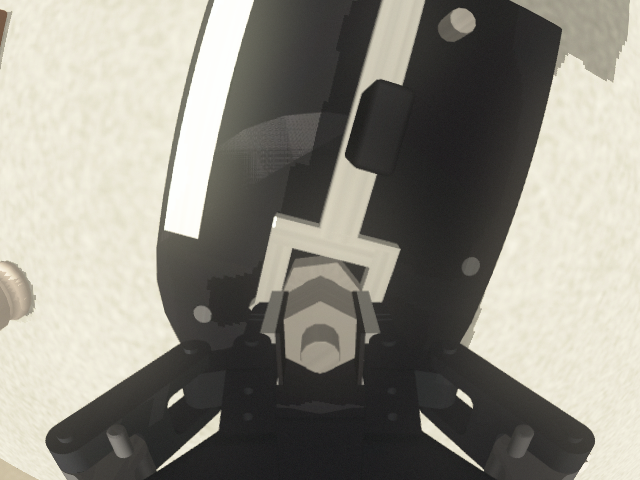

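```bash
python3 - <<'E'
from h import *
p,d,ci=snap('wrist','w13')
a=cv2.imread('pics/w10.png')[200:385,240:420];b=p[200:385,240:420]
cv2.imwrite('pics/crop13.png',cv2.resize(np.hstack([a,b]),None,fx=2.2,fy=2.2,interpolation=cv2.INTER_CUBIC))
np.set_printoptions(precision=4,suppress=True)
for f,l in (('w8',0),('w10',1),('w13',2)):
    p,d,ci=load(f); W=world(ci,*np.meshgrid(np.arange(640),np.arange(480)),d,True)
    m=(W[...,2]>.0245)&(W[...,2]<.031)&(p.mean(-1)>70)&(W[...,0]<.57)&(W[...,0]>.45)&(abs(W[...,1])<.015); g=W[m][:,:2]
    if len(g)>50:
        c=np.polyfit(g[:,0],g[:,1],1); print(f,len(g),np.degrees(np.arctan(c[0])),g.mean(0),np.polyval(c,.53))
E
python3 chk.py
```

```text
w8 1465 -1.50198860478755 [ 0.4973 -0.0027] -0.00354468525717957
w10 6057 -2.824720904702324 [ 0.5151 -0.0053] -0.006013382836660464
w13 5098 -3.315529986316626 [ 0.5204 -0.0045] -0.005097067381627424
17.05 yaw 96.85 Mz -0.017 F [-2.4 -1.1  9.2] tq7 -0.17 w 0.0265
```

View pics/crop13.png

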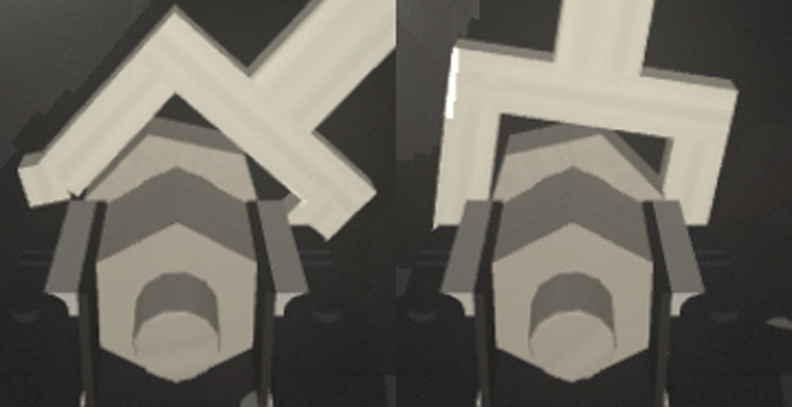

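View pics/w13.png

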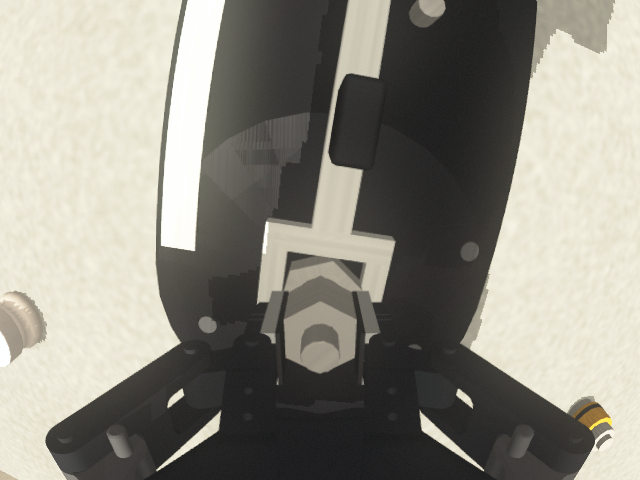

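The lower nut has taken up a few degrees of play in the jaw. The jam nut has turned 33° and there is no tightness yet. I'll continue with small gated steps.

```bash
python3 -m crank '[[[0,0,0],-1.5],[[0,0,0],-1.5]]'>/dev/null; python3 chk.py && python3 -m crank '[[[0,0,0],-1.5],[[0,0,0],-1.5]]'>/dev/null; python3 chk.py && python3 -m crank '[[[0,0,0],-1.5],[[0,0,0],-1.5]]'>/dev/null; python3 chk.py && python3 -m crank '[[[0,0,0],-1.5],[[0,0,0],-1.5]]'>/dev/null; python3 chk.py && python3 -m crank '[[[0,0,0],-1.5],[[0,0,0],-1.5]]'>/dev/null; python3 chk.py && python3 -m crank '[[[0,0,0],-1.5],[[0,0,0],-1.5]]'>/dev/null; python3 chk.py 
```

```text
17.25 yaw 95.31 Mz -0.08 F [-1.9 -0.3 10. ] tq7 -0.454 w 0.0265
17.45 yaw 93.81 Mz 0.01 F [-2.3  0.7  9.8] tq7 -0.456 w 0.0262
17.65 yaw 92.31 Mz -0.04 F [-2.5 -0.9  9.6] tq7 -0.456 w 0.0265
17.85 yaw 90.82 Mz -0.012 F [-2.8 -0.4  9.6] tq7 -0.455 w 0.0266
18.05 yaw 89.31 Mz -0.011 F [-2.7 -1.   9.5] tq7 -0.455 w 0.0265
18.25 yaw 87.81 Mz -0.04 F [-3.2 -0.9 10. ] tq7 -0.455 w 0.0262
```

```bash
python3 -m crank '[[[0,0,0],-1.5],[[0,0,0],-1.5]]'>/dev/null; python3 chk.py && python3 -m crank '[[[0,0,0],-1.5],[[0,0,0],-1.5]]'>/dev/null; python3 chk.py && python3 -m crank '[[[0,0,0],-1.5],[[0,0,0],-1.5]]'>/dev/null; python3 chk.py && python3 -m crank '[[[0,0,0],-1.5],[[0,0,0],-1.5]]'>/dev/null; python3 chk.py && python3 -m crank '[[[0,0,0],-1.5],[[0,0,0],-1.5]]'>/dev/null; python3 chk.py && python3 -m crank '[[[0,0,0],-1.5],[[0,0,0],-1.5]]'>/dev/null; python3 chk.py
python3 - <<'E'
from h import *
snap('wrist','w14')
E
```

```text
18.45 yaw 86.31 Mz 0.016 F [-2.5 -0.7  9.8] tq7 -0.454 w 0.0263
18.65 yaw 84.81 Mz -0.024 F [-1.4 -0.2  9.3] tq7 -0.454 w 0.0268
18.85 yaw 83.31 Mz -0.052 F [-3.  -0.4 10. ] tq7 -0.454 w 0.0265
19.05 yaw 81.81 Mz -0.002 F [-1.8 -0.1 10.8] tq7 -0.462 w 0.0264
19.25 yaw 80.31 Mz 0.034 F [-2.  -0.9  9.4] tq7 -0.462 w 0.0267
19.45 yaw 78.82 Mz 0.034 F [-2.7 -0.6  8.9] tq7 -0.462 w 0.0267
```

View pics/w14.png

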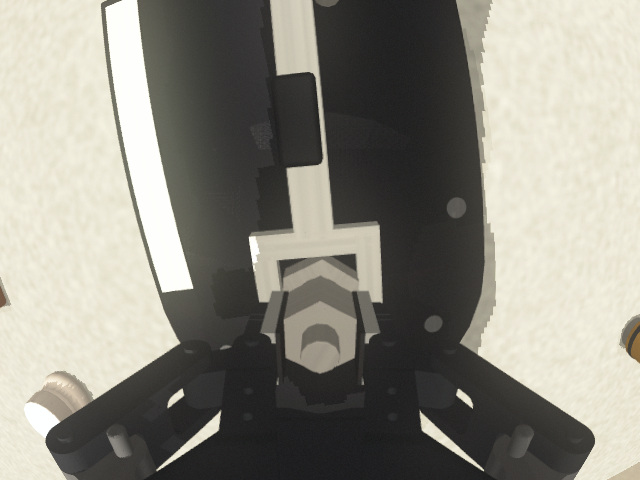

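The shank has come near the post (top, (327,2)), and Mz is starting to rise. I'll use finer steps.

```bash
sed -i 's/abs(mz+.04)<0.15/abs(mz)<0.2/' chk.py; python3 -m crank '[[[0,0,0],-1],[[0,0,0],-1]]'>/dev/null; python3 chk.py && python3 -m crank '[[[0,0,0],-1],[[0,0,0],-1]]'>/dev/null; python3 chk.py && python3 -m crank '[[[0,0,0],-1],[[0,0,0],-1]]'>/dev/null; python3 chk.py && python3 -m crank '[[[0,0,0],-1],[[0,0,0],-1]]'>/dev/null; python3 chk.py && python3 -m crank '[[[0,0,0],-1],[[0,0,0],-1]]'>/dev/null; python3 chk.py && python3 -m crank '[[[0,0,0],-1],[[0,0,0],-1]]'>/dev/null; python3 chk.py
```

```text
19.7 yaw 77.84 Mz 0.114 F [-2.2 -0.3  9. ] tq7 -0.393 w 0.0264
19.9 yaw 76.84 Mz 0.223 F [-2.6 -1.5  9.3] tq7 -0.496 w 0.0265
19.9 yaw 76.84 Mz 0.223 F [-2.6 -1.5  9.3] tq7 -0.496 w 0.0265
19.9 yaw 76.84 Mz 0.223 F [-2.6 -1.5  9.3] tq7 -0.496 w 0.0265
19.9 yaw 76.84 Mz 0.223 F [-2.6 -1.5  9.3] tq7 -0.496 w 0.0265
19.9 yaw 76.84 Mz 0.223 F [-2.6 -1.5  9.3] tq7 -0.496 w 0.0265
```

It's climbing at about 0.1 N m per degree. The reading may have a bias of up to about −0.15, since the running drag of 0.12 read as about −0.03. I'll aim for a reading of about 0.58.

```bash
sed -i 's/abs(mz)<0.2/abs(mz)<0.42/' chk.py; python3 -m crank '[[[0,0,0],-0.7],[[0,0,0],-0.7]]'>/dev/null; python3 chk.py && python3 -m crank '[[[0,0,0],-0.7],[[0,0,0],-0.7]]'>/dev/null; python3 chk.py && python3 -m crank '[[[0,0,0],-0.7],[[0,0,0],-0.7]]'>/dev/null; python3 chk.py && python3 -m crank '[[[0,0,0],-0.7],[[0,0,0],-0.7]]'>/dev/null; python3 chk.py
```

```text
20.1 yaw 76.16 Mz 0.281 F [-3.3 -1.1  9. ] tq7 -0.481 w 0.0264
20.3 yaw 75.47 Mz 0.381 F [-2.7 -0.3  9.5] tq7 -0.576 w 0.0264
20.5 yaw 74.77 Mz 0.373 F [-2.8 -2.1 10.2] tq7 -0.648 w 0.0263
20.7 yaw 74.08 Mz 0.549 F [-2.6 -0.3 10. ] tq7 -0.728 w 0.0264
```

```bash
python3 -m crank '[[[0,0,0],-0.4],[[0,0,0],-0.4]]'>/dev/null; python3 chk.py; python3 -m crank '[[[0,0,0],0],[[0,0,0],0],[[0,0,0],0]]'>/dev/null; python3 chk.py;  python3 - <<'E'
from h import *
for i in range(3): s=get_state(); print(s['moment'][2]); snap('wrist','w15')
s=get_state(); print(s['moment'][2],s['time'])
E
```

```text
20.9 yaw 73.69 Mz 0.569 F [-3.3 -0.7  9.1] tq7 -0.713 w 0.0262
21.2 yaw 73.71 Mz 0.56 F [-2.2 -0.7  9.4] tq7 -0.569 w 0.0262
0.5596674030024997
0.6404361247455798
0.5826268046399655
0.5997797570349573 21.35
```

View pics/w15.png

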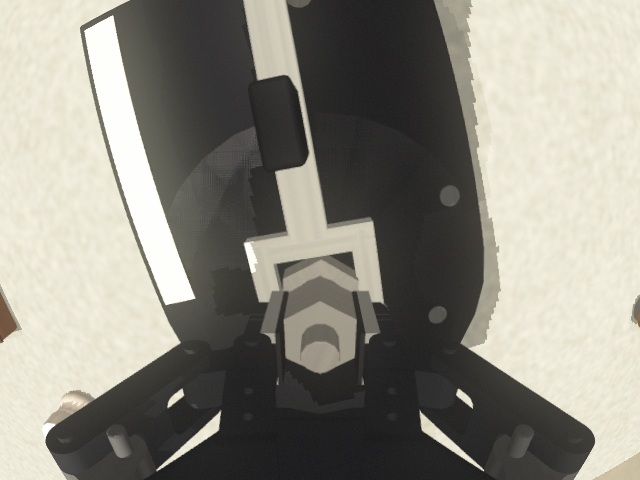

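```bash
python3 -m crank '[[[0,0,0],-0.5],[[0,0,0],-0.5],[[0,0,0],-0.5],[[0,0,0],-0.5]]'>/dev/null; python3 chk.py;  python3 - <<'E'
from h import *
snap('scene','s16')
a=cv2.imread('pics/s16.png')[200:360,170:350]; cv2.imwrite('pics/crop16.png',cv2.resize(a,None,fx=3.6,fy=3.6,interpolation=cv2.INTER_CUBIC))
s=get_state(); print(s['moment'][2],s['time'])
E
```

```text
21.75 yaw 73.2 Mz 0.493 F [-1.9 -1.1 10. ] tq7 -0.532 w 0.0266
0.5670082055251269 21.8
```

View pics/crop16.png

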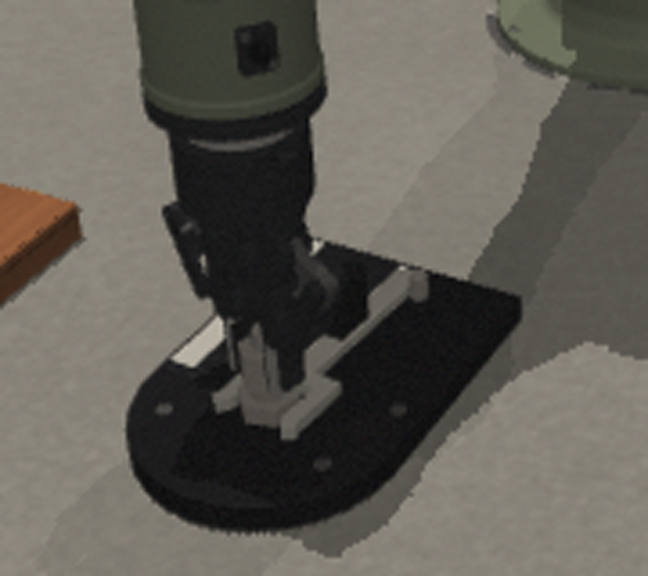

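The shank bears on the post, but the torque stayed at about 0.55 over the last half degree, so the pads may be creeping. I'll raise the grip to 115 N and add a little.

```bash
python3 -m crank '[[[0,0,0],0],[[0,0,0],0],[[0,0,0],0]]' 1 115 | grep width; python3 chk.py; python3 -m crank '[[[0,0,0],-0.5],[[0,0,0],-0.5],[[0,0,0],-0.5]]'>/dev/null; python3 chk.py;python3 - <<'E'
from h import *
for i in range(3): p,d,ci=snap('wrist','w17'); s=get_state(); print(s['moment'][2],s['joint_torque'][6])
a=cv2.imread('pics/w14.png')[200:385,240:420];b=p[200:385,240:420]
cv2.imwrite('pics/crop17.png',cv2.resize(np.hstack([a,b]),None,fx=2.2,fy=2.2,interpolation=cv2.INTER_CUBIC))
E
```

```text
grip_width: 0.0257
22.1 yaw 73.21 Mz 0.514 F [-2.8 -1.3 11.8] tq7 -0.562 w 0.0257
22.4 yaw 72.71 Mz 0.653 F [-3.2 -0.5 11.3] tq7 -0.684 w 0.0259
0.6413212318020921 -0.6729024276137352
0.6904731193750949 -0.67055968567729
0.6689584082981059 -0.6703420355916023
```

View pics/crop17.png

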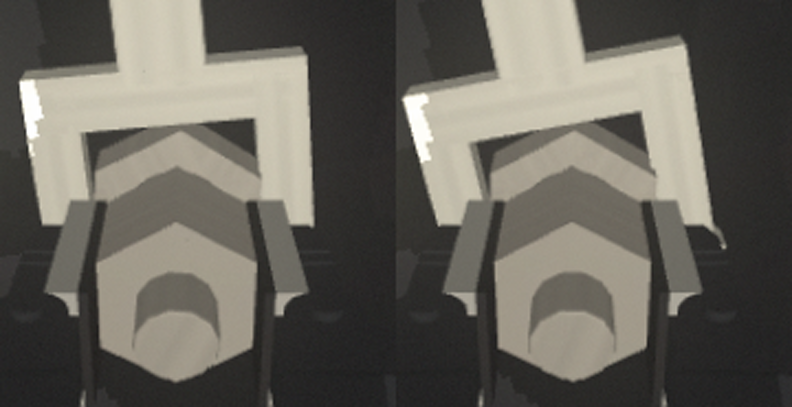

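The torque now holds at about 0.67 (sensor and joint 7 agree). Before letting go I'll check how far the lower nut has turned.

```bash
python3 - <<'E'
from h import *
np.set_printoptions(precision=4,suppress=True)
for f,pts in (('w14',[(180,133),(258,177),(97,172)]),('w17',[(575,133),(655,177),(496,172)])):
    p,d,ci=load(f); off=0 if f=='w14' else 396
    q=np.array(pts,float); q[:,0]-=off; px=(q+.5)/2.2-.5+[240,200]
    X=atz(ci,px[:,0],px[:,1],.032,True)[:,:2]; v=X-[.6177,-.0073]
    a=np.degrees(np.arctan2(v[:,1],v[:,0])); print(f,X,np.linalg.norm(v,axis=1),a,a%60-60)
E
python3 chk.py
```

```text
w14 [[ 0.5986 -0.0027]
 [ 0.611   0.0111]
 [ 0.6036 -0.0208]] [0.0197 0.0195 0.0195] [ 166.4388  109.9739 -136.1617] [-13.5612 -10.0261 -16.1617]
w17 [[ 0.5991 -0.001 ]
 [ 0.6131  0.0118]
 [ 0.6025 -0.0188]] [0.0196 0.0196 0.0191] [ 161.1472  103.5359 -143.0455] [-18.8528 -16.4641 -23.0455]
22.55 yaw 72.71 Mz 0.669 F [-3.7 -0.1 10.9] tq7 -0.67 w 0.0262
```

The lower nut has turned about 17° (5.8 mm at the corner; the limit is 9 mm), by play and slack take-up. Torque has been held at about 0.67 N m for well over 0.2 s. I'll open and withdraw.

```bash
python3 -m crank '[[[0,0,0],0],[[0,0,0],0],[[0,0,0],0],[[0,0,0],0],[[0,0,0],0],[[0,0,0],0]]' -1 
python3 -m crank '[[[0,0,0.03],0],[[0,0,0.06],0],[[0,0,0.1],0],[[-0.04,0,0.13],6],[[-0.08,0.0,0.15],12],[[-0.11,0.0,0.16],16],[[-0.11,0.0,0.16],16],[[-0.11,0.0,0.16],16]]'
python3 - <<'E'
from h import *
for c in ['wrist','scene']: p,d,ci=snap(c,c[0]+'18')
p=load('w18')[0]
cv2.imwrite('pics/crop18.png',cv2.resize(p[150:385,230:420],None,fx=3.2,fy=2.5,interpolation=cv2.INTER_CUBIC))
E
```

```text
time: 23.15
position: [0.6177, -0.0073, 0.0413]
tcp_rot: [[-0.955, 0.298, 0.0], [0.298, 0.955, -0.0], [-0.0, -0.0, -1.0]]
ft_force: [-0.7, 0.4, -0.9]
grip_width: 0.0855
time: 23.95
position: [0.5079, -0.0072, 0.2019]
tcp_rot: [[-1.0, 0.024, 0.001], [0.024, 1.0, 0.0], [-0.001, 0.0, -1.0]]
ft_force: [0.1, -0.0, 0.3]
grip_width: 0.0854
```

View pics/crop18.png

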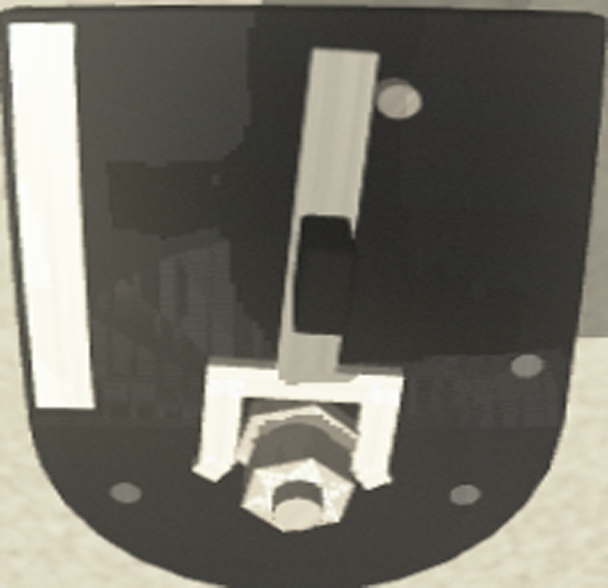

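View pics/s18.png

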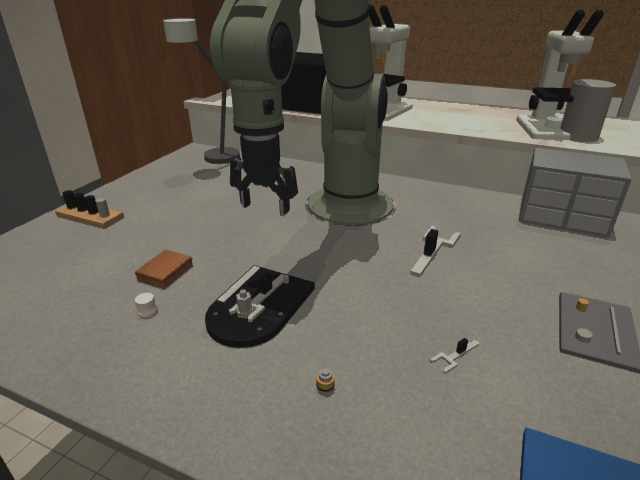

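The spanner is round the nut with its shank against the post, and the bystanders haven't moved. One last numeric check of the jaw position, then I'll hand in.

```bash
python3 - <<'E'
from h import *
np.set_printoptions(precision=4,suppress=True)
p,d,ci=load('w18'); W=world(ci,*np.meshgrid(np.arange(640),np.arange(480)),d,True)
m=(W[...,2]>.062)&(W[...,2]<.072)&(W[...,0]<.57)&(W[...,0]>.5)&(abs(W[...,1])<.04); g=W[m]
(c,sz,a)=cv2.minAreaRect((g[:,:2]*1000).astype(np.float32)); print(c,sz,a,g[:,2].mean())
m=(W[...,2]>.0245)&(W[...,2]<.031)&(p.mean(-1)>70)&(W[...,0]<.515)&(W[...,0]>.45)&(abs(W[...,1])<.02); h=W[m][:,:2]; E1=h.mean(0); print('shank',E1,W[m][:,2].mean())
yaw=np.arctan2(c[1]/1000-E1[1],c[0]/1000-E1[0]); print(np.degrees(yaw)); j=np.array(c)/1000+.08*np.array([np.cos(yaw),np.sin(yaw)]); print('jaw',j,j-[.6171,-.007])
E
```

```text
(538.69677734375, 1.214116096496582) (14.50024127960205, 30.05304718017578) 84.20653533935547 0.06787491873179811
shank [0.4901 0.0065] 0.028232164645799553
-6.1960481354539665
jaw [ 0.6182 -0.0074] [ 0.0011 -0.0004]
```

```bash
python3 - <<'E'
from workcell import *
print(close_job())
E
```

```text
the job is handed in; nothing more can be done
None
```

I fitted the middle-sized spanner flat round the lower nut and let go of it, with its shank beside the post. I then turned the jam nut clockwise about 57° with the fingers until it was tight, opened the gripper, withdrew and handed the job in at about 24 s. Handing in gave no verdict.

**Last checks:**
- **Spanner:** the jaw centre is about 1 mm from the nut's axis. It lies flat, with its shank touching the post.
- **Lower nut:** it turned about 17°, which is about 6 mm at the corner against the 9 mm limit. I measured this before letting go of the jam nut and did not measure it again.
- **Bystanders:** they look unmoved in the pictures; I did not measure their positions.
- **Arm:** it is clear of everything, with about zero force on the tool.

**Checks that disagreed:**
- **Tightening torque:** the wrist moment and the last joint's torque both read about 0.67 N m when held. While the nut was still turning freely, the wrist moment read about −0.03 where about 0.12 was expected. The true torque may therefore be up to 0.15 N m higher, at about 0.8, which is still below 1.2.
- **Grip:** the torque stalled at about 0.55 N m with an 80 N grip, possibly from the pads creeping. I raised the grip to 115 N to finish.

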